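Nest three kibble dippers on the bowl stand's hook

TASK

Tidy up after feeding: hang the three steel kibble dippers by their wire loops on the bowl stand's hook, largest first at the back, then the medium one with its cup nested inside the large one, then the smallest nested inside that, all with their cups on the side that the hook's tip points to. Hang them one at a time, lowering each into place instead of letting it drop, and leave the other things on the shelf standing where they are.

Things in the scene. Friction and masses are not known exactly. Their poses are not given: they have to be found in the camera images.
- feeder: elevated steel double bowl stand, fixed: frame of 10 mm bar, 410 mm long (y), 210 deep (x), on four legs; top rails' centre lines at z = 120, two bowls 180 across, rims at z = 130, centres at y = -100 and +100. Origin: centre of its footprint at shelf height, z up; -x is its front, where the hook is. Two front rails at x = -100, z = 120 and 65; hung handles lean on the lower one.
- hook (a point): root of the stand's scoop hook, an 8 mm steel rod: it rises behind the middle of the front rail and runs level along -x. The point is on top of the level rod, 195 mm above the shelf, above the front rail's front face; axes as the stand's. Cups nest concentric with the loops at x = -5 (large), -18 (medium), -30 mm (small): rims then level, floors 5 mm apart, all clear of the shelf.
- hook_tip (a point): topmost point of the hook's upturned tip: 71 mm out along -x from the root point and 14 mm above the level rod's top; the level run ends 61 mm out, the rod's outermost side is 75 mm out. Nothing of the hook or stand is higher than this.
- dipper_large: the large dipper, standing: open steel cup, about 190 g, 94 mm across at the rim, 88 at its flat base, 60 tall, wall 2.5, floor 3. Origin: centre of underside, z up. Handle: one 4 mm wire bent to an upright closed loop in the plane x = +49: two straight wires at y = -10 and +10 (24 over all, 16 clear) up to z = 150, round top to z = 162. Open inside the loop from the rim (z = 60) to z = 158.
- dipper_medium: the medium dipper, standing: open steel cup, about 120 g, 68 mm across at the rim, 62 at its flat base, 52 tall, wall 2.5, floor 3. Origin: centre of underside, z up. Handle: one 4 mm wire bent to an upright closed loop in the plane x = +36: two straight wires at y = -10 and +10 (24 over all, 16 clear) up to z = 142, round top to z = 154. Open inside the loop from the rim (z = 52) to z = 150.
- dipper_small: the small dipper, standing: open steel cup, about 70 g, 44 mm across at the rim, 38 at its flat base, 44 tall, wall 2.5, floor 3. Origin: centre of underside, z up. Handle: one 4 mm wire bent to an upright closed loop in the plane x = +24: two straight wires at y = -10 and +10 (24 over all, 16 clear) up to z = 134, round top to z = 146. Open inside the loop from the rim (z = 44) to z = 142.
- large_loop (a point): inner top of the large dipper's wire loop: the middle of the underside of the wire's half-round top, the place that rests on the hook's rod. Axes as the dipper's.
- medium_loop (a point): inner top of the medium dipper's wire loop: the middle of the underside of the wire's half-round top, the place that rests on the hook's rod. Axes as the dipper's.
- small_loop (a point): inner top of the small dipper's wire loop: the middle of the underside of the wire's half-round top, the place that rests on the hook's rod. Axes as the dipper's.
- dish: bystander: yellow ceramic dish, 124 mm across, 40 mm high, origin at the centre of its underside.
- tin: bystander: squat aluminium tin with lid, 79 mm across, 50 mm high, origin at the centre of its underside.
- turntable: small wooden turntable, fixed to the shelf, its 180 mm plate turns freely, top at 26 mm; origin at the centre of its underside. The jar stands on it.
- jar: bystander: smoked-glass jar with flip-top lid, 92 mm across, 139 mm tall, standing on the turntable (top about 165 mm above the shelf); origin at the centre of its underside.
- scoop: bystander: clear plastic scoop lying flat, trough 90 x 70 x 45 mm towards +x, handle 100 mm long towards -x; nowhere over 45 mm high; origin under the joint of the two.
- can: bystander: food can standing upright, 74 mm across, 105 mm tall, origin at the centre of its underside.
- brush: bystander: hand brush 200 mm long lying along its x axis, at most 40 mm high and 60 wide, origin under its middle.
Things that resemble listed ones, but are neither listed nor needed, are in the scene too. What is shaped like the dipper_large but blue, green or pink is not meant.

How it is judged:
By the outcome, as a careful person would: the job done as asked, in the order asked, and still so for the second after the job is handed in, with the robot touching nothing.
It also fails if it takes over 72 s, if anything falls off the work surface, if the arm or the gripper's body presses on something with over 40 N, if the wrist force passes 120 N, or if a joint passes its speed limit or range.

ROBOT

A 6-joint arm with a two-finger parallel gripper is mounted at the origin on the work surface. World frame = base frame: x ahead of the robot, y to its left, z up, the work surface at z = 0. Lengths are in m, angles in degrees, forces in N, time in s.
With the tool pointing down it reaches from about 0.375 to 0.9 m from the base axis. Payload 3.1 kg.
Tool frame: the origin (TCP) lies on the centre line of the jaws, within the pads' length; the fingertips stand 25 mm ahead of it and the grasp point (between the pads) lies 6 mm ahead of it; z points along the fingers, y is the line along which they close (so a half turn about z gives the same grasp; the last joint's range is limited). The gripper opens to 87 mm and grips with 3 to 60 N. Pads are 19 mm wide; open, the fingers measure 117 mm over their backs; the gripper's body (75 mm by 190 mm) begins 51 mm behind the grasp point.
Start: joints at [-10.227, 30.224, 82.088, -0, 67.689, -10.227], TCP at [0.625, 0, 0.248] pointing down, gripper open.
Joint ranges: [-176.69, 176.69], [-43.24, 126.21], [12.49, 139.97], [-82, 262], [0, 151.66], [-163.58, 163.58]. Speed limits (degrees/s): [159.86, 159.86, 180, 180, 180, 180].

INTERFACE

Orientations are given as a 3x3 rotation matrix whose columns are the frame's x, y, z axes.
In Python, from rig import bot, cams, models gives the robot as it stands. The module is installed in compiled form; this text tells all that it offers.
- The arm moves only by the shell command python3 -m handwheel 'ROWS' [OPENING]. ROWS is JSON, a list of rows, each a list of 6 numbers: the shift along the world's x, y, z each as a share of 1 m, from -1 to 1, then the turn, a rotation vector about the world's x, y, z each as a share of 2 rad, from -1 to 1. In form: [[dx, dy, dz, wx, wy, wz], ...]. A call has exactly 8 rows; each row is the pose to reach, as a shift and turn from the pose commanded when the call began; what a row does not reach only later rows make up. A row lasts 1/12 s, in which the tool goes at most 41.7 mm and 7.16 degrees, less where a joint would pass 70% of its speed; a pose out of reach is approached as far as the arm can. A call with a number of a shift or a turn outside -1 to 1 is refused whole. A call with a gripper value outside its range is refused whole. OPENING is the opening, from -1 (shut) to 1 (fully open), so that 0 is half open, set as the call begins (- or left out, the last holds). The fingers move at their own pace and stop on an object; the grip force is fixed at half the most. Time passes only in rows, so rows that repeat a pose let the fingers close, or fill a call up. It gives the time, the measured TCP pose, the force, the opening and the grip force at its end, in the units of the state.
- bot.read_state(): the state, without advancing time (a new reading comes with each control period).
- cams.capture(name): name is "scene" or "side" or "wrist"; returns (picture, depth): 420x560x3 uint8, blue, green, red; 420x560 float32, m along the optical axis (not along the pixel's ray), 0 where there is no reading.
- cams.calibration(name): a dict with "mtx" (3x3 intrinsics, pixels), "R" (3x3) and "t" (3): a world point X has camera coordinates R X + t; the wrist camera has in their place "tool_from_camera" (4x4, takes a point from camera to tool coordinates, whose origin is the TCP and whose axes are the flange's). Camera axes: x right, y down, z forward; pixel columns grow to the right and rows downward; lengths in m; the calibration is good to about 2 mm. A picture is of the moment at which its call begins: read the wrist's pose just before it. calibration takes no time and is no camera call.
- bot.hand_in(): hands the job in; it is judged then, once.
Trained networks look in the newest picture that a camera, given by its name, has taken for a name from the list of things; names that differ only in an ending like _2 or _b are one class to them, and where a whole thing is asked for, a point or a joint stands for the part that bears it (a point fixed in the world has none). Each returns a list of dicts, best first, with "conf" (0 to 1); they miss things now and then, are a little off and sometimes report something else, mostly with a low value. They report only what shows in the picture. A call takes as long as a camera call. They do not tell look-alikes from the thing itself.
- models.spot_in(query, camera): "position" ([column, row] in pixels, amid what is visible of it).
- models.tip_of(query, camera): "position" ([column, row] in pixels: a listed point, or the origin of a listed thing).
The state is a dict: "time_s": time; "joint_positions": joint angles; "qvel": joint speeds; "tau": joint torques, N m; "position": TCP position; "tcp_rot": TCP orientation; "force": force on the tool from outside, world axes, zero at the start; "moment": the same for the moment, N m; "opening": opening from 0.0 (shut) to 1.0 (fully open); "grasp_force": force on a finger pad.
Only numpy, scipy, OpenCV 4.12 (cv2) and the standard library are available. Lean on these libraries where they do the work, as an engineer would, in place of code of your own. Each camera call takes 0.05 s, during which the arm holds its last target. There are 200 camera calls.

## Working session

There is one attempt and no reset: what is moved stays moved. The work goes in short steps, Python scripts to look and compute and a shell command to move; the robot and the scene stay as the last step left them, time stands still between calls to the robot, and variables do not carry over. Pictures are saved under pics/ and viewed, at most 10 in all, crops included, and the job is handed in when it is done.

```bash
mkdir -p pics; cat > h.py <<'E'
from rig import bot,cams,models
import numpy as np,cv2
def cap(n):
    s=bot.read_state(); im,d=cams.capture(n); c=cams.calibration(n)
    K=np.array(c["mtx"])
    if n=="wrist":
        T=np.eye(4);T[:3,:3]=s["tcp_rot"];T[:3,3]=s["position"];M=T@np.array(c["tool_from_camera"])
    else:
        R=np.array(c["R"]);M=np.eye(4);M[:3,:3]=R.T;M[:3,3]=-R.T@np.array(c["t"])
    return im,d,K,M
def cloud(d,K,M):
    v,u=np.mgrid[:d.shape[0],:d.shape[1]]
    P=np.stack([(u-K[0,2])/K[0,0]*d,(v-K[1,2])/K[1,1]*d,d],-1)@M[:3,:3].T+M[:3,3]
    P[d==0]=np.nan
    return P
E
python3 - <<'E'
from h import *
A=[]
for n in ["scene","side"]:
    im,d,K,M=cap(n); P=cloud(d,K,M); np.savez(n,im=im,d=d,K=K,M=M)
    A.append(im)
    print(n,M[:3,3].round(3))
    for q in ["feeder","hook","hook_tip","dipper_large","dipper_medium","dipper_small","large_loop","medium_loop","small_loop","jar","can","dish","tin","scoop","brush","turntable"]:
        for r in models.tip_of(q,n)[:3]:
            c,w=[int(round(x)) for x in r["position"]]
            p=P[min(max(w,0),419),min(max(c,0),559)]
            print(q,round(r["conf"],2),c,w,p.round(3))
cv2.imwrite("pics/a.png",A[0]);cv2.imwrite("pics/b.png",A[1])
E
```

```text
scene [ 1.635 -0.126  1.421]
feeder 0.66 416 219 [0.582 0.428 0.079]
hook 0.56 398 179 [0.438 0.388 0.131]
hook_tip 0.91 374 174 [0.285 0.351 0.003]
dipper_large 0.91 268 303 [ 0.828 -0.099  0.003]
dipper_large 0.89 355 260 [0.711 0.197 0.042]
dipper_large 0.88 298 244 [0.635 0.014 0.047]
dipper_medium 0.66 244 220 [ 0.514 -0.165  0.043]
dipper_small 0.52 190 226 [ 0.51  -0.357  0.021]
large_loop 0.97 276 268 [ 0.694 -0.064 -0.002]
large_loop 0.77 316 208 [0.444 0.101 0.004]
large_loop 0.73 350 219 [0.505 0.219 0.003]
medium_loop 0.77 253 197 [ 0.379 -0.129  0.009]
small_loop 0.52 190 194 [ 0.339 -0.366  0.001]
jar 0.68 183 266 [ 0.737 -0.358  0.105]
can 0.57 215 202 [ 0.422 -0.268  0.042]
dish 0.83 245 260 [ 0.664 -0.167  0.012]
dish 0.67 281 211 [ 0.485 -0.032  0.046]
tin 0.68 146 215 [ 0.452 -0.515  0.025]
tin 0.51 282 211 [ 0.483 -0.028  0.043]
scoop 0.58 310 276 [0.738 0.046 0.004]
brush 0.55 145 215 [ 0.45  -0.519  0.023]
brush 0.4 215 203 [ 0.423 -0.268  0.037]
turntable 0.98 182 274 [ 0.738 -0.367  0.064]
side [ 0.005 -0.785  1.105]
feeder 0.64 191 165 [0.543 0.461 0.001]
hoo
[... 431 characters left out ...]
 326 182 [0.895 0.039 0.01 ]
large_loop 0.7 222 245 [0.413 0.033 0.001]
medium_loop 0.64 274 234 [ 0.501 -0.141  0.154]
medium_loop 0.47 266 224 [ 0.569 -0.007  0.034]
small_loop 0.64 316 280 [ 0.568 -0.267 -0.002]
jar 0.9 370 278 [ 0.654 -0.399  0.082]
jar 0.49 294 200 [0.741 0.047 0.002]
can 0.62 273 314 [ 0.364 -0.31   0.068]
can 0.43 273 235 [ 0.499 -0.138  0.148]
dish 0.63 319 246 [ 0.663 -0.176  0.007]
dish 0.62 293 199 [0.734 0.045 0.013]
tin 0.64 239 253 [ 0.42  -0.062  0.047]
scoop 0.84 292 202 [ 0.73   0.045 -0.001]
scoop 0.64 255 184 [0.592 0.08  0.144]
brush 0.86 339 375 [ 0.408 -0.533  0.015]
brush 0.38 316 315 [ 0.471 -0.372  0.032]
turntable 0.61 365 284 [ 0.65  -0.39   0.044]
```

View pics/a.png

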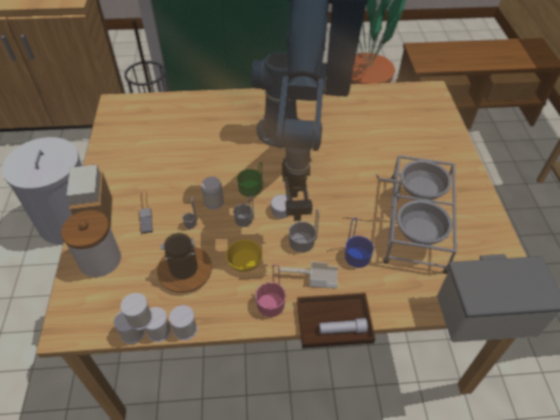

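View pics/b.png

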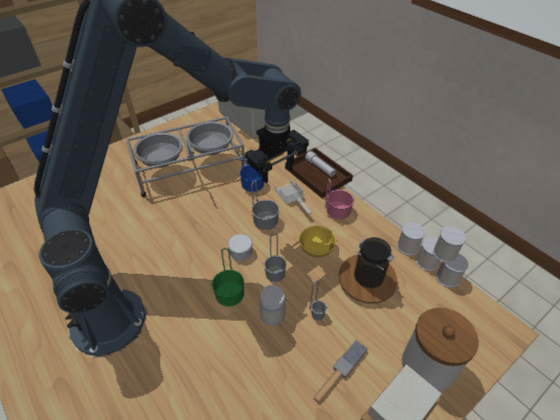

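The scene view shows the steel dippers: large at (302,238), medium at (243,216) and small at (189,221). The stand is at (420,215), with its hook to the left at about (383,180). Next I'll get rough poses from the depth clouds.

```bash
cat > rough.py <<'E'
from h import *
for n in ["scene","side"]:
    z=np.load(n+".npz");P=cloud(z["d"],z["K"],z["M"]);im=z["im"]
    print(n)
    for nm,c,hr,ht in [("L",(.62,.01),.060,.162),("M",(.50,-.17),.052,.154),("S",(.495,-.36),.044,.146)]:
        m=np.linalg.norm(P[...,:2]-c,axis=-1)<.1
        r=P[m&(abs(P[...,2]-hr)<.008)]; w=P[m&(P[...,2]>hr+.02)&(P[...,2]<ht+.01)]
        f=lambda a:(len(a),np.median(a,0).round(3) if len(a) else 0, a.min(0).round(3) if len(a) else 0,a.max(0).round(3) if len(a) else 0)
        print(nm,"rim",*f(r));print("  wire",*f(w))
    m=(P[...,1]>.25)&(P[...,0]>.25)&(P[...,0]<.9)&(P[...,1]<.75)
    for a,b in [(.11,.14),(.16,.215)]:
        q=P[m&(P[...,2]>a)&(P[...,2]<b)]
        print("stand",a,len(q))
        if a<.15:
            rc=cv2.minAreaRect((q[:,:2]*1000).astype(np.float32));print(rc)
        else: print(q.round(3)[::max(1,len(q)//15)])
E
python3 rough.py
```

```text
scene
L rim 153 [0.591 0.033 0.06 ] [ 0.548 -0.013  0.052] [0.644 0.083 0.068]
  wire 42 [0.591 0.081 0.134] [0.573 0.077 0.084] [0.603 0.085 0.165]
M rim 99 [ 0.482 -0.17   0.05 ] [ 0.441 -0.199  0.044] [ 0.599 -0.132  0.06 ]
  wire 40 [ 0.504 -0.139  0.118] [ 0.488 -0.144  0.076] [ 0.514 -0.129  0.161]
S rim 60 [ 0.484 -0.357  0.042] [ 0.41  -0.38   0.036] [ 0.511 -0.293  0.05 ]
  wire 42 [ 0.492 -0.334  0.102] [ 0.416 -0.337  0.065] [ 0.504 -0.296  0.153]
stand 0.11 2477
((605.58984375, 440.7930908203125), (210.994384765625, 564.8823852539062), 73.75688934326172)
stand 0.16 2012
[[0.483 0.291 0.21 ]
 [0.82  0.593 0.18 ]
 [0.843 0.711 0.19 ]
 [0.852 0.686 0.196]
 [0.85  0.517 0.2  ]
 [0.858 0.629 0.194]
 [0.847 0.44  0.189]
 [0.862 0.549 0.193]
 [0.872 0.655 0.191]
 [0.867 0.462 0.195]
 [0.877 0.561 0.194]
 [0.889 0.659 0.196]
 [0.882 0.463 0.197]
 [0.891 0.553 0.195]
 [0.89  0.477 0.191]
 [0.892 0.444 0.16 ]]
side
L rim 140 [0.591 0.034 0.058] [ 0.546 -0.017  0.052] [0.641 0.082 0.067]
  wire 47 [0.582 0.078 0.126] [0.571 0.073 0.08 ] [0.597 0.083 0.161]
M rim 114 [ 0.479 -0.166  0.05 ] [ 0.445 -0.204  0.044] [ 0.513 -0.132  0.057]
  wire 43 [ 0.498 -0.138  0.125] [ 0.488 -0.146  0.073] [ 0.508 -0.132  0.156]
S rim 79 [ 0.488 -0.357  0.043] [ 0.465 -0.383  0.036] [ 0.51  -0.336  0.051]
  wire 54 [ 0.485 -0.337  0.108] [ 0.475 -0.34   0.064] [ 0.501 -0.335  0.147]
stand 0.11 1972
((602.819580078125, 458.50677490234375), (592.8529663085938, 312.4339904785156), 1.0033318996429443)
stand 0.16 39
[[0.502 0.362 0.194]
 [0.5   0.359 0.193]
 [0.497 0.354 0.192]
 [0.5   0.344 0.197]
 [0.498 0.348 0.191]
 [0.494 0.343 0.192]
 [0.498 0.333 0.196]
 [0.504 0.366 0.168]
 [0.497 0.333 0.192]
 [0.49  0.328 0.194]
 [0.496 0.324 0.193]
 [0.489 0.328 0.19 ]
 [0.492 0.316 0.196]
 [0.488 0.31  0.197]
 [0.48  0.293 0.207]
 [0.487 0.291 0.205]
 [0.481 0.289 0.204]
 [0.48  0.297 0.196]
 [0.486 0.294 0.195]
 [0.484 0.291 0.193]]
```

```bash
cat > dip.py <<'E'
from h import *
from scipy.optimize import least_squares
D={"L":(.094,.060,.162,.049),"M":(.068,.052,.154,.036),"S":(.044,.044,.146,.024)}
def fit(P,k,c0,yaw0):
    dia,hr,ht,off=D[k]
    near=np.linalg.norm(P[...,:2]-c0,axis=-1)<dia/2+.035
    r=P[near&(abs(P[...,2]-hr)<.004)][:,:2]
    w=P[near&(P[...,2]>hr+.015)&(P[...,2]<ht+.008)]
    def res(p):
        u=np.array([np.cos(p[2]),np.sin(p[2])]);v=np.array([-u[1],u[0]])
        q=w[:,:2]-p[:2]; a=q@u-off; b=q@v
        top=w[:,2]>ht-.012
        bb=np.where(top,np.maximum(abs(b)-12e-3,0),abs(abs(b)-.010))
        rr=np.linalg.norm(r-p[:2],axis=1); e=np.where(rr>dia/2-.012,rr-dia/2+.001,0)
        return np.r_[e,a,bb]
    s=least_squares(res,[*c0,np.radians(yaw0)],loss="soft_l1",f_scale=.002)
    p=s.x; u=np.array([np.cos(p[2]),np.sin(p[2])])
    print(k,"centre",p[:2].round(4),"yaw",np.degrees(p[2]).round(1),"loop",(p[:2]+off*u).round(4),len(r),len(w),"wire mean",w.mean(0).round(4) if len(w) else 0,"rms",np.sqrt(np.mean(s.fun**2)).round(4))
E
python3 - <<'E'
from dip import *
for n in ["scene","side"]:
    z=np.load(n+".npz");P=cloud(z["d"],z["K"],z["M"]);print(n)
    fit(P,"L",(.594,.033),98);fit(P,"M",(.479,-.168),54);fit(P,"S",(.488,-.359),90)
im,d,K,M=cap("wrist");cv2.imwrite("pics/w.png",im);P=cloud(d,K,M)
fit(P,"L",(.594,.033),98)
s=bot.read_state();print(np.array(s["tcp_rot"]).round(3),np.array(cams.calibration("wrist")["tool_from_camera"]).round(3))
E
```

```text
scene
L centre [0.5962 0.033 ] yaw 100.7 loop [0.5871 0.0811] 92 46 wire mean [0.5874 0.0812 0.1228] rms 0.0019
M centre [ 0.4821 -0.1666] yaw 56.7 loop [ 0.5019 -0.1365] 64 40 wire mean [ 0.502  -0.1369  0.1173] rms 0.0023
S centre [ 0.4897 -0.3583] yaw 88.6 loop [ 0.4903 -0.3343] 34 40 wire mean [ 0.4913 -0.3344  0.105 ] rms 0.002
side
L centre [0.5926 0.0305] yaw 100.8 loop [0.5835 0.0787] 92 48 wire mean [0.5835 0.0784 0.1245] rms 0.0018
M centre [ 0.4788 -0.1697] yaw 58.4 loop [ 0.4977 -0.139 ] 75 43 wire mean [ 0.4974 -0.1391  0.1202] rms 0.0015
S centre [ 0.4871 -0.3614] yaw 89.2 loop [ 0.4875 -0.3374] 62 57 wire mean [ 0.4872 -0.3376  0.1044] rms 0.0014
L centre [0.595  0.0308] yaw 99.6 loop [0.5868 0.0791] 1047 263 wire mean [0.5879 0.079  0.1479] rms 0.0011
[[ 0.  1. -0.]
 [ 1. -0. -0.]
 [-0. -0. -1.]] [[-0.    -0.958 -0.285  0.079]
 [ 1.     0.    -0.001 -0.002]
 [ 0.001 -0.285  0.958 -0.137]
 [ 0.     0.     0.     1.   ]]
```

View pics/w.png

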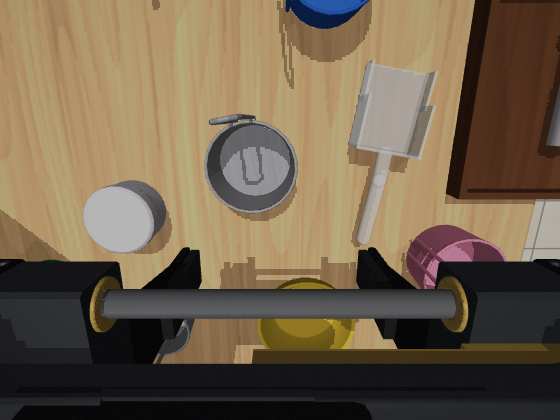

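The wrist view shows the large dipper at (250,165), with its loop up-left at (232,119). The three cameras agree to about 2 mm. I'll look at the hook from above before grasping.

```bash
python3 -m handwheel '[[-0.01,0.03,0.03,0,0,0],[-0.03,0.07,0.06,0,0,0],[-0.05,0.11,0.08,0,0,0],[-0.07,0.15,0.1,0,0,0],[-0.09,0.19,0.1,0,0,0],[-0.11,0.23,0.1,0,0,0],[-0.12,0.26,0.1,0,0,0],[-0.12,0.27,0.1,0,0,0]]' 1
python3 - <<'E'
from h import *
im,d,K,M=cap("wrist");cv2.imwrite("pics/w2.png",im);P=cloud(d,K,M);np.savez("w2",im=im,d=d,K=K,M=M)
print(bot.read_state()["position"])
m=(P[...,2]>.18)&(P[...,2]<.215)&(P[...,1]>.2)&(P[...,1]<.40)&(P[...,0]>.4)&(P[...,0]<.6)
q=P[m];v,u=np.nonzero(m);print(len(q))
for a in np.arange(.27,.40,.01):
    s=q[(q[:,1]>=a)&(q[:,1]<a+.01)]
    if len(s):print(round(a,3),len(s),np.median(s,0).round(4),s[:,0].min().round(4),s[:,0].max().round(4),s[:,2].max().round(4))
print("tipmin",q[q[:,1].argmin()].round(4), [ (x["conf"],x["position"]) for x in models.tip_of("hook_tip","wrist")[:2]],[ (x["conf"],x["position"]) for x in models.tip_of("hook","wrist")[:2]])
# front rails
r=P[(P[...,2]>.112)&(P[...,2]<.132)&(P[...,1]>.3)&(P[...,1]<.45)]
print(len(r))
E
```

```text
time_s: 2.42
position: [0.5027, 0.2725, 0.3485]
tcp_rot: [[-0.001, 1.0, 0.0], [1.0, 0.001, 0.001], [0.001, 0.0, -1.0]]
force: [0.3, 0.0, 0.3]
opening: 1.0
grasp_force: 0.0
[0.50144026 0.27746959 0.34845704]
914
0.28 18 [0.4844 0.2887 0.2079] 0.4808 0.487 0.2104
0.29 124 [0.485  0.2948 0.2017] 0.4799 0.4902 0.2101
0.3 97 [0.4876 0.3048 0.1946] 0.4829 0.493 0.1968
0.31 100 [0.4904 0.3147 0.1944] 0.4858 0.4958 0.1968
0.32 109 [0.4941 0.3252 0.1948] 0.4886 0.4986 0.1968
0.33 102 [0.4968 0.335  0.1945] 0.4914 0.5012 0.1963
0.34 113 [0.4995 0.3453 0.1943] 0.4941 0.5047 0.1968
0.35 114 [0.5021 0.3554 0.1943] 0.4977 0.5073 0.1966
0.36 113 [0.5055 0.3646 0.1933] 0.5003 0.51 0.1963
0.37 24 [0.5064 0.3713 0.1884] 0.5029 0.5099 0.1907
tipmin [0.4844 0.2871 0.2073] [(0.76, [258.9, 191.2]), (0.39, [299.0, 33.6])] [(0.7, [283.6, 109.0])]
13098
```

View pics/w2.png

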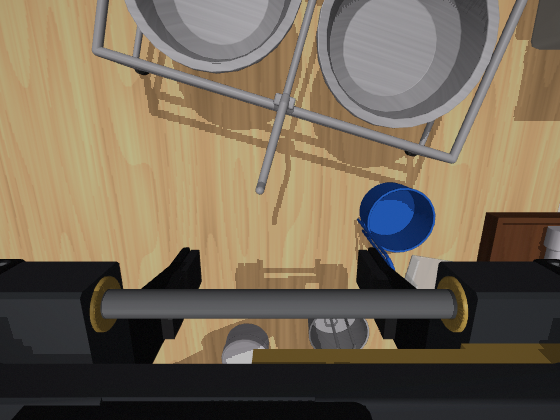

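The wrist view shows the hook rod running from (285,105) at the rail to its tip at (260,190), with the blue decoy clear to the right. The arm was still settling, so I'll do one settled re-measure with a line fit.

```bash
python3 - <<'E'
from h import *
im,d,K,M=cap("wrist");P=cloud(d,K,M)
s=bot.read_state();print(s["position"],s["time_s"],np.abs(s["qvel"]).max())
m=(P[...,2]>.188)&(P[...,2]<.2)&(P[...,1]>.295)&(P[...,1]<.37)&(P[...,0]>.4)&(P[...,0]<.6)
q=P[m]
l=cv2.fitLine((q[:,:2]*1000).astype(np.float32),cv2.DIST_HUBER,0,.01,.01).ravel();u=l[:2]*np.sign(l[1])
print("yaw",np.degrees(np.arctan2(u[1],u[0])),l[2:])
v=np.array([-u[1],u[0]]);c=l[2:]/1000
a=P[(P[...,2]>.185)&(P[...,2]<.215)&(P[...,1]>.2)&(P[...,1]<.40)&(P[...,0]>.4)&(P[...,0]<.6)]
t=(a[:,:2]-c)@u; lat=(a[:,:2]-c)@v
lo=np.percentile(t,.5);print("outer",t.min(),lo,"lat med",np.median(lat),"lat range",lat.min(),lat.max(),"ztop",np.percentile(a[:,2],99), np.percentile(q[:,2],[50,90]))
print("root",(c+(lo+.075)*u).round(4))
r=P[(P[...,2]>.121)&(P[...,2]<.128)&(P[...,1]>.3)&(P[...,1]<.45)]
tr=(r[:,:2]-c)@u-(lo+.075);lr=(r[:,:2]-c)@v
k=(abs(tr)<.03)&(abs(lr)<.1);print("rail front x rel root",np.percentile(tr[k],[1,10,50]),k.sum())
E
```

```text
[0.50459623 0.27063837 0.3476209 ] 2.6167 2.3547826541588384
yaw 73.767265 [496.13504 333.52603]
outer -0.048360226524586034 -0.047095637832622175 lat med -3.0033253932900005e-05 lat range -0.0041206928667453365 0.004032989479943753 ztop 0.2090208514937634 [0.19439304 0.1957625 ]
root [0.5039 0.3603]
rail front x rel root [-0.00148385 -0.00040333  0.00406072] 1958
```

```bash
python3 -m handwheel '[[0.01,-0.03,-0.02,0,0,0.02],[0.025,-0.06,-0.04,0,0,0.04],[0.045,-0.1,-0.06,0,0,0.06],[0.065,-0.14,-0.08,0,0,0.087],[0.08,-0.175,-0.088,0,0,0.087],[0.0815,-0.19,-0.088,0,0,0.087],[0.0815,-0.1905,-0.088,0,0,0.087],[0.0815,-0.1905,-0.088,0,0,0.087]]'
python3 - <<'E'
from dip import *
im,d,K,M=cap("wrist");P=cloud(d,K,M)
fit(P,"L",(.594,.033),98); print(bot.read_state()["position"])
cv2.imwrite("pics/w3.png",im)
E
```

```text
time_s: 3.28
position: [0.5869, 0.0762, 0.2588]
tcp_rot: [[-0.168, 0.986, -0.001], [0.986, 0.168, 0.0], [0.0, -0.001, -1.0]]
force: [0.5, -0.8, -1.0]
opening: 0.999
grasp_force: 0.0
L centre [0.5945 0.0316] yaw 100.8 loop [0.5853 0.0798] 830 349 wire mean [0.5853 0.0798 0.1361] rms 0.0011
[0.58652185 0.07778388 0.25925073]
```

```bash
python3 -m handwheel '[[-0.001,0,-0.03,0,0,0],[-0.001,0,-0.06,0,0,0],[-0.001,0,-0.09,0,0,0],[-0.001,0,-0.11,0,0,0],[-0.001,0,-0.12,0,0,0],[-0.001,0,-0.12,0,0,0],[-0.001,0,-0.12,0,0,0],[-0.001,0,-0.12,0,0,0]]'
python3 -m handwheel '[[0,0,0,0,0,0],[0,0,0,0,0,0],[0,0,0,0,0,0],[0,0,0,0,0,0],[0,0,0,0,0,0],[0,0,0,0,0,0],[0,0,0,0,0,0],[0,0,0,0,0,0]]' -1
```

```text
time_s: 4.0
position: [0.5867, 0.0799, 0.1412]
tcp_rot: [[-0.174, 0.985, 0.003], [0.985, 0.174, -0.0], [-0.001, 0.003, -1.0]]
force: [0.1, 0.2, 0.3]
opening: 1.001
grasp_force: 0.0
time_s: 4.67
position: [0.5854, 0.0795, 0.1395]
tcp_rot: [[-0.173, 0.985, -0.0], [0.985, 0.173, -0.0], [0.0, -0.0, -1.0]]
force: [-0.1, 0.1, -0.1]
opening: 0.478
grasp_force: 0.0
```

```bash
python3 -m handwheel '[[0,0,0,0,0,0],[0,0,0,0,0,0],[0,0,0,0,0,0],[0,0,0,0,0,0],[0,0,0,0,0,0],[0,0,0,0,0,0],[0,0,0,0,0,0],[0,0,0,0,0,0]]'
```

```text
time_s: 5.33
position: [0.5855, 0.0796, 0.1395]
tcp_rot: [[-0.173, 0.985, 0.0], [0.985, 0.173, 0.0], [0.0, 0.0, -1.0]]
force: [0.4, 0.3, -0.6]
opening: 0.266
grasp_force: 30.0
```

```bash
python3 -m handwheel '[[0,0,0.01,0,0,0],[0,0,0.03,0,0,0],[0,0,0.055,0,0,0],[0,0,0.08,0,0,0],[0,0,0.095,0,0,0],[0,0,0.1,0,0,0],[0,0,0.1,0,0,0],[0,0,0.1,0,0,0]]'
cat > held.py <<'E'
from dip import *
def held(k,lift):
    im,d,K,M=cap("wrist");P=cloud(d,K,M);s=bot.read_state();p=np.array(s["position"]);x=np.array(s["tcp_rot"])[:,0]
    dia,hr,ht,off=D[k]
    c=p[:2]-off*x[:2]
    rr=np.linalg.norm(P[...,:2]-c,axis=-1)
    m=(abs(rr-dia/2)<.006)&(abs(P[...,2]-hr-lift)<.025)
    q=P[m]; t=(q[:,:2]-c)@x[:2]; A=np.c_[t,(q[:,:2]-c)@np.array([-x[1],x[0]]),np.ones(len(q))]
    w=np.ones(len(q))
    for _ in range(10):
        f=np.linalg.lstsq(A*w[:,None],q[:,2]*w,rcond=None)[0]; w=1/(1+(abs(A@f-q[:,2])/.002)**2)
    print("rim plane tilt deg",np.degrees(f[:2]).round(1),"rim z",f[2].round(4),"expected",hr+lift,len(q))
    Q=P.copy();Q[...,2]-=f[2]-hr
    fit(Q,k,c,np.degrees(np.arctan2(x[1],x[0])))
    print("tool",p.round(4),"grip",s["opening"],s["grasp_force"],s["force"])
    return im
E
python3 -c "
from held import *
cv2.imwrite('pics/h1.png',held('L',.1))"
```

```text
time_s: 6.0
position: [0.5847, 0.0796, 0.2391]
tcp_rot: [[-0.173, 0.985, -0.001], [0.985, 0.173, 0.0], [0.0, -0.001, -1.0]]
force: [-0.4, -0.5, -3.7]
opening: 0.261
grasp_force: 30.0
rim plane tilt deg [ 3.2 -0. ] rim z 0.1517 expected 0.16 2621
L centre [0.5904 0.0393] yaw 100.3 loop [0.5816 0.0876] 629 2705 wire mean [0.5818 0.0871 0.1402] rms 0.0051
tool [0.5843 0.0796 0.2384] grip 0.2622224803866592 29.969731885885267 [-0.20637678 -0.02965975 -2.96606176]
```

View pics/h1.png

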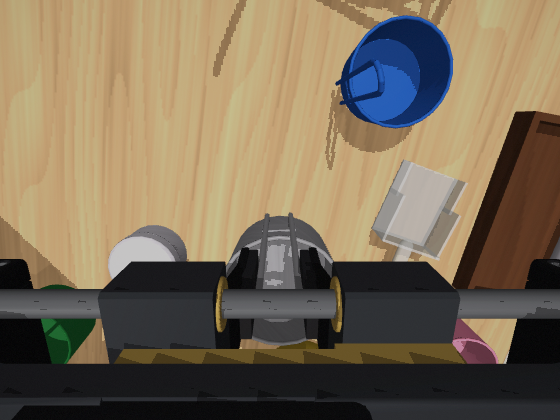

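The picture shows the loop gripped between the fingers with the cup below at (280,250). The cup seems to have pitched slightly, so I'll measure the tilt from the wires.

```bash
cat > tilt.py <<'E'
from dip import *
def tilt(cam="wrist",lo=-.065,hi=-.02):
    im,d,K,M=cap(cam);P=cloud(d,K,M);s=bot.read_state();p=np.array(s["position"]);R=np.array(s["tcp_rot"]);x=R[:,0];y=R[:,1]
    q=P.reshape(-1,3);q=q[~np.isnan(q[:,0])]-p
    a,b,z=q@x,q@y,q[:,2]
    m=(abs(abs(b)-.010)<.004)&(abs(a)<.03)&(z>lo)&(z<hi)
    l=cv2.fitLine(np.c_[a,z][m].astype(np.float32)*1000,cv2.DIST_HUBER,0,.01,.01).ravel()
    g=l[0]/l[1]
    print(cam,m.sum(),"pitch deg",np.degrees(np.arctan(g)).round(2),"a at grasp z",(l[2]+g*(-6-l[3])).round(1),"lat",b[m][b[m]>0].mean().round(4),b[m][b[m]<0].mean().round(4),"grip",round(s["opening"],3))
E
python3 -c "
from tilt import *
tilt();tilt('scene');tilt('side')"
```

```text
wrist 425 pitch deg 0.21 a at grasp z 1.7 lat 0.0087 -0.0114 grip 0.259
scene 6 pitch deg -3.9 a at grasp z -1.9 lat 0.01 -0.0118 grip 0.263
side 14 pitch deg -18.21 a at grasp z -11.9 lat 0.0094 -0.0134 grip 0.263
```

```bash
python3 - <<'E'
from h import *
im,d,K,M=cap("wrist");P=cloud(d,K,M);s=bot.read_state();p=np.array(s["position"]);R=np.array(s["tcp_rot"])
q=P.reshape(-1,3);q=q[~np.isnan(q[:,0])]-p;a,b,z=q@R[:,0],q@R[:,1],q[:,2]
for lo in np.arange(-.15,-.02,.01):
    m=(abs(b)<.013)&(a>-.02)&(a<.06)&(z>lo)&(z<lo+.01)
    print(round(lo,3),m.sum(),np.percentile(a[m],[5,25,50,75,95]).round(4) if m.sum() else "", [round(float(np.mean(v)),4) if len(v) else 0 for v in (b[m&(b>.004)],b[m&(b<-.004)])])
np.savez("w4",P=P)
E
```

```text
-0.15 0  [0, 0]
-0.14 58 [-0.0059 -0.0049 -0.0045 -0.0042 -0.004 ] [0.0087, -0.0072]
-0.13 80 [-0.0052 -0.0042 -0.0039 -0.0035  0.0026] [0.0078, -0.008]
-0.12 75 [-0.0049 -0.0038 -0.0032  0.0022  0.003 ] [0.008, -0.0094]
-0.11 102 [-0.0042 -0.0013 -0.0011  0.0018  0.0028] [0.0081, -0.009]
-0.1 185 [-0.0036 -0.0021 -0.0013 -0.0008  0.0028] [0.0079, -0.0083]
-0.09 132 [-0.0035 -0.0026 -0.0022  0.0018  0.0026] [0.0083, -0.0088]
-0.08 159 [-0.0045 -0.0034 -0.0023  0.0014  0.0025] [0.0081, -0.0089]
-0.07 56 [0.001  0.0015 0.0019 0.0023 0.0025] [0.0081, -0.0114]
-0.06 69 [0.0004 0.0012 0.0016 0.0022 0.0025] [0.0078, -0.0113]
-0.05 77 [0.0007 0.0013 0.0017 0.002  0.0023] [0.0081, -0.0114]
-0.04 94 [0.0005 0.0011 0.0016 0.0019 0.0023] [0.008, -0.0113]
-0.03 128 [0.0003 0.0011 0.0016 0.0022 0.0108] [0.009, -0.0113]
```

The wires are vertical and centred in depth. There is a lateral camera bias of about -1.6 mm in tool y, so I'll use relative measurements from here. Moving to a pose in front of the hook tip.

```bash
python3 -m handwheel '[[-0.01,0.015,0,0,0,-0.02],[-0.025,0.045,0,0,0,-0.06],[-0.045,0.08,-0.005,0,0,-0.11],[-0.065,0.115,-0.011,0,0,-0.16],[-0.085,0.147,-0.011,0,0,-0.2],[-0.1,0.172,-0.011,0,0,-0.22],[-0.108,0.183,-0.011,0,0,-0.229],[-0.108,0.185,-0.011,0,0,-0.229]]'
python3 -m handwheel '[[0,0,0,0,0,0],[0,0,0,0,0,0],[0,0,0,0,0,0],[0,0,0,0,0,0],[0,0,0,0,0,0],[0,0,0,0,0,0],[0,0,0,0,0,0],[0,0,0,0,0,0]]'
cat > rel.py <<'E'
from h import *
# hook and held wires in tool frame (a along tool x, b along tool y)
def rel(zl=-.06,zh=-.04,hookz=(.186,.215),amin=.012):
    im,d,K,M=cap("wrist");P=cloud(d,K,M);s=bot.read_state();p=np.array(s["position"]);R=np.array(s["tcp_rot"])
    q=P.reshape(-1,3);q=q[~np.isnan(q[:,0])];z=q[:,2].copy();q=q-p;a,b=q@R[:,0],q@R[:,1]
    print("tool",p.round(4),"yaw",np.degrees(np.arctan2(R[1,0],R[0,0])).round(2),"grip",round(s["opening"],3),"F",np.round(s["force"],1))
    w=(abs(b)<.014)&(abs(a)<.008)&(z-p[2]>zl)&(z-p[2]<zh)
    if w.any(): print("wires",w.sum(),"b+",np.median(b[w&(b>0)]).round(4),"b-",np.median(b[w&(b<0)]).round(4),"a",np.median(a[w]).round(4))
    h=(abs(b)<.02)&(a>amin)&(a<.13)&(z>hookz[0])&(z<hookz[1])
    if h.any():
        for lo in np.arange(0,.13,.01):
            m=h&(a>lo)&(a<lo+.01)
            if m.sum()>5: print("hook a",lo.round(3),"b",(np.median(b[m])).round(4),"z",np.percentile(z[m],95).round(4))
        print("outer a",a[h].min().round(4))
    cv2.imwrite("pics/rel.png",im)
E
python3 -c "from rel import *; rel()"
```

```text
time_s: 6.92
position: [0.4747, 0.2667, 0.2279]
tcp_rot: [[0.277, 0.961, -0.003], [0.961, -0.277, 0.0], [-0.001, -0.003, -1.0]]
force: [-0.3, -0.6, -2.9]
opening: 0.259
grasp_force: 30.0
time_s: 7.58
position: [0.4776, 0.2643, 0.2285]
tcp_rot: [[0.281, 0.96, -0.0], [0.96, -0.281, 0.0], [-0.0, -0.0, -1.0]]
force: [-0.2, 0.0, -2.3]
opening: 0.256
grasp_force: 30.0
tool [0.4776 0.2643 0.2286] yaw 73.71 grip 0.264 F [ 0.1 -0.4 -2.2]
wires 164 b+ 0.0079 b- -0.0116 a 0.0008
hook a 0.02 b -0.0015 z 0.2094
hook a 0.03 b -0.0015 z 0.2057
hook a 0.04 b -0.0015 z 0.1957
hook a 0.05 b -0.0015 z 0.1957
hook a 0.06 b -0.0015 z 0.1957
hook a 0.07 b -0.0015 z 0.1959
hook a 0.08 b -0.0015 z 0.1958
hook a 0.09 b -0.0015 z 0.1958
hook a 0.1 b -0.0015 z 0.1954
hook a 0.11 b -0.0015 z 0.1894
outer a 0.0232
```

Rod and loop line up within 0.4 mm laterally. Threading the loop over the tip.

```bash
python3 -m handwheel '[[0.002,0.006,0,0,0,0],[0.006,0.02,0,0,0,0],[0.011,0.038,0,0,0,0],[0.016,0.055,0,0,0,0],[0.021,0.071,0,0,0,0],[0.024,0.083,0,0,0,0],[0.0261,0.0893,0,0,0,0],[0.0261,0.0893,0,0,0,0]]'
python3 -m handwheel '[[0,0,-0.01,0,0,0],[0,0,-0.02,0,0,0],[0,0,-0.03,0,0,0],[0,0,-0.038,0,0,0],[0,0,-0.044,0,0,0],[0,0,-0.048,0,0,0],[0,0,-0.049,0,0,0],[0,0,-0.049,0,0,0]]'
python3 -c "from rel import *; rel()"
```

```text
time_s: 8.3
position: [0.5037, 0.3551, 0.2283]
tcp_rot: [[0.279, 0.96, 0.0], [0.96, -0.279, 0.0], [0.0, 0.0, -1.0]]
force: [-0.4, -0.4, -2.2]
opening: 0.259
grasp_force: 30.0
time_s: 8.97
position: [0.5036, 0.3537, 0.1792]
tcp_rot: [[0.28, 0.96, -0.001], [0.96, -0.28, -0.0], [-0.0, -0.0, -1.0]]
force: [-0.2, 0.1, -1.5]
opening: 0.261
grasp_force: 30.0
tool [0.5038 0.3539 0.1796] yaw 73.72 grip 0.261 F [ 0.4  0.5 -2.7]
wires 213 b+ 0.008 b- -0.0119 a 0.0008
hook a 0.01 b -0.0016 z 0.1938
outer a 0.012
```

Now lower in 1 mm steps to contact.

```bash
python3 -m handwheel '[[0,0,-0.001,0,0,0],[0,0,-0.002,0,0,0],[0,0,-0.0025,0,0,0],[0,0,-0.003,0,0,0],[0,0,-0.0035,0,0,0],[0,0,-0.0035,0,0,0],[0,0,-0.0035,0,0,0],[0,0,-0.0035,0,0,0]]'
```

```text
time_s: 9.68
position: [0.5037, 0.354, 0.1765]
tcp_rot: [[0.28, 0.96, 0.001], [0.96, -0.28, 0.0], [0.001, 0.001, -1.0]]
force: [-0.1, -0.1, 1.3]
opening: 0.261
grasp_force: 30.0
```

```bash
python3 -m handwheel '[[0,0,0,0,0,0],[0,0,0,0,0,0],[0,0,0,0,0,0],[0,0,0,0,0,0],[0,0,0,0,0,0],[0,0,0,0,0,0],[0,0,0,0,0,0],[0,0,0,0,0,0]]' 1
python3 -m handwheel '[[0,0,0.02,0,0,0],[0,0,0.05,0,0,0],[0,0,0.09,0,0,0],[-0.01,-0.03,0.12,0,0,0],[-0.02,-0.065,0.14,0,0,0],[-0.02,-0.09,0.15,0,0,0],[-0.02,-0.1,0.15,0,0,0],[-0.02,-0.1,0.15,0,0,0]]'
python3 - <<'E'
from h import *
im,d,K,M=cap("wrist");cv2.imwrite("pics/w5.png",im);P=cloud(d,K,M)
root=np.array([.5055,.3603]);u=np.array([.280,.960]);v=np.array([-u[1],u[0]])
t=(P[...,:2]-root)@u;l=(P[...,:2]-root)@v;z=P[...,2]
m=(abs(l)<.02)&(z>.196)&(z<.206)&(t>-.055);print("loop top",m.sum(),np.median(t[m]),np.median(l[m]),np.percentile(z[m],95))
m=(abs(t+.054)<.065)&(abs(l)<.065)&(z>.085)&(z<.11);print("rim",m.sum(),t[m].min(),t[m].max(),l[m].min(),l[m].max(),np.median(z[m]))
r=np.hypot(t+.054,l);m2=m&(abs(r-.0458)<.006);A=np.c_[t[m2],l[m2],np.ones(m2.sum())];f=np.linalg.lstsq(A,z[m2],rcond=None)[0];print(np.degrees(f[:2]),f[2])
E
```

```text
time_s: 10.35
position: [0.5036, 0.3538, 0.176]
tcp_rot: [[0.28, 0.96, -0.0], [0.96, -0.28, -0.0], [-0.0, -0.0, -1.0]]
force: [-0.4, 0.0, -0.1]
opening: 0.783
grasp_force: 0.0
time_s: 11.02
position: [0.4838, 0.2522, 0.3269]
tcp_rot: [[0.283, 0.959, 0.002], [0.959, -0.283, 0.0], [0.001, 0.002, -1.0]]
force: [0.1, 0.5, -0.9]
opening: 0.998
grasp_force: 0.0
loop top 118 -0.009260517970435513 0.0017478495979254558 0.19914543588983022
rim 1015 -0.10052282696403679 -0.006041026897200452 -0.04567051069530556 0.04893278762301757 0.09550519910962546
[ 2.52455954 -0.34039383] 0.0968562454217769
```

View pics/w5.png

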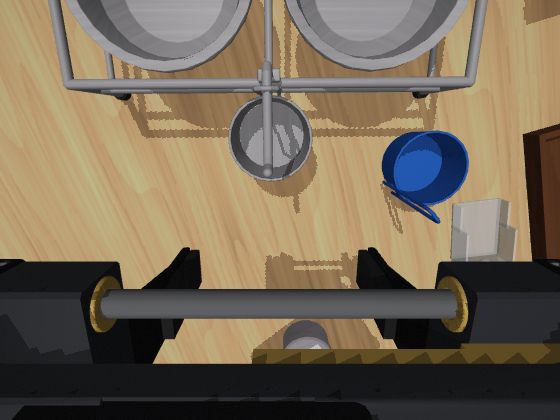

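The large dipper hangs straight at (270,135), with its cup on the tip side and the rim level within about 2°. Next is the medium one.

```bash
python3 -m handwheel '[[0,-0.03,0,0,0,0],[0,-0.07,0,0,0,0],[0,-0.11,0,0,0,-0.03],[0.005,-0.15,-0.01,0,0,-0.06],[0.01,-0.19,-0.02,0,0,-0.09],[0.016,-0.23,-0.03,0,0,-0.12],[0.016,-0.265,-0.04,0,0,-0.141],[0.016,-0.3,-0.05,0,0,-0.141]]'
python3 -m handwheel '[[0,-0.035,-0.005,0,0,0],[0,-0.065,-0.01,0,0,0],[0,-0.085,-0.0165,0,0,0],[0,-0.092,-0.0165,0,0,0],[0,-0.092,-0.0165,0,0,0],[0,-0.092,-0.0165,0,0,0],[0,-0.092,-0.0165,0,0,0],[0,-0.092,-0.0165,0,0,0]]'
python3 -c "
from dip import *
im,d,K,M=cap('wrist');P=cloud(d,K,M)
print(bot.read_state()['position'])
fit(P,'M',(.479,-.168),57)"
```

```text
time_s: 11.73
position: [0.5001, -0.0469, 0.2742]
tcp_rot: [[0.537, 0.844, -0.001], [0.844, -0.537, 0.001], [0.0, -0.002, -1.0]]
force: [0.5, 0.7, 0.7]
opening: 1.002
grasp_force: 0.0
time_s: 12.4
position: [0.4998, -0.1365, 0.2597]
tcp_rot: [[0.534, 0.845, 0.0], [0.845, -0.534, 0.0], [0.0, -0.0, -1.0]]
force: [-0.0, 0.2, 0.4]
opening: 0.999
grasp_force: 0.0
[ 0.49972171 -0.13661571  0.25981499]
M centre [ 0.4807 -0.1689] yaw 58.0 loop [ 0.4998 -0.1384] 574 319 wire mean [ 0.4999 -0.1384  0.1282] rms 0.0011
```

```bash
python3 -m handwheel '[[0.001,-0.0015,-0.03,0,0,0],[0.001,-0.0015,-0.065,0,0,0],[0.001,-0.0015,-0.095,0,0,0],[0.001,-0.0015,-0.118,0,0,0],[0.001,-0.0015,-0.128,0,0,0],[0.001,-0.0015,-0.128,0,0,0],[0.001,-0.0015,-0.128,0,0,0],[0.001,-0.0015,-0.128,0,0,0]]'
python3 -m handwheel '[[0,0,0,0,0,0],[0,0,0,0,0,0],[0,0,0,0,0,0],[0,0,0,0,0,0],[0,0,0,0,0,0],[0,0,0,0,0,0],[0,0,0,0,0,0],[0,0,0,0,0,0]]' -1
python3 -m handwheel '[[0,0,0,0,0,0],[0,0,0,0,0,0],[0,0,0,0,0,0],[0,0,0,0,0,0],[0,0,0,0,0,0],[0,0,0,0,0,0],[0,0,0,0,0,0],[0,0,0,0,0,0]]'
```

```text
time_s: 13.12
position: [0.5018, -0.1399, 0.133]
tcp_rot: [[0.536, 0.844, 0.003], [0.844, -0.536, -0.001], [0.0, 0.003, -1.0]]
force: [0.0, 0.6, -0.5]
opening: 1.0
grasp_force: 0.0
time_s: 13.78
position: [0.5005, -0.1397, 0.1315]
tcp_rot: [[0.536, 0.844, -0.0], [0.844, -0.536, 0.0], [-0.0, -0.0, -1.0]]
force: [-0.7, -0.1, -0.8]
opening: 0.479
grasp_force: 0.0
time_s: 14.45
position: [0.5006, -0.1397, 0.1315]
tcp_rot: [[0.536, 0.844, -0.0], [0.844, -0.536, 0.0], [-0.0, -0.0, -1.0]]
force: [0.3, -0.4, -0.5]
opening: 0.261
grasp_force: 29.9
```

```bash
python3 -m handwheel '[[0,0,0.015,0,0,0],[0,0,0.04,0,0,0],[0,0,0.075,0,0,0],[0,0.015,0.1,0,0,0],[0,0.045,0.112,0,0,0.02],[-0.005,0.08,0.112,0,0,0.05],[-0.01,0.115,0.112,0,0,0.08],[-0.015,0.15,0.112,0,0,0.11]]'
python3 -m handwheel '[[-0.002,0.037,0,0,0,0.02],[-0.004,0.075,0,0,0,0.031],[-0.006,0.115,0,0,0,0.031],[-0.008,0.155,0,0,0,0.031],[-0.008,0.195,0,0,0,0.031],[-0.008,0.228,0,0,0,0.031],[-0.008,0.248,0,0,0,0.031],[-0.008,0.254,0,0,0,0.031]]'
python3 -m handwheel '[[0,0,0,0,0,0],[0,0,0,0,0,0],[0,0,0,0,0,0],[0,0,0,0,0,0],[0,0,0,0,0,0],[0,0,0,0,0,0],[0,0,0,0,0,0],[0,0,0,0,0,0]]'
python3 -c "from rel import *; rel()"
```

```text
time_s: 15.12
position: [0.4849, 0.0117, 0.2438]
tcp_rot: [[0.337, 0.941, 0.0], [0.941, -0.337, 0.0], [0.0, 0.0, -1.0]]
force: [-0.1, 0.2, -2.1]
opening: 0.266
grasp_force: 30.0
time_s: 15.78
position: [0.4768, 0.2676, 0.2433]
tcp_rot: [[0.277, 0.961, -0.0], [0.961, -0.277, 0.001], [0.001, -0.001, -1.0]]
force: [-0.3, -0.8, -0.9]
opening: 0.262
grasp_force: 30.0
time_s: 16.45
position: [0.4777, 0.2639, 0.2436]
tcp_rot: [[0.281, 0.96, 0.0], [0.96, -0.281, -0.0], [-0.0, 0.0, -1.0]]
force: [0.7, 0.1, -1.5]
opening: 0.262
grasp_force: 30.0
tool [0.4777 0.2641 0.2436] yaw 73.7 grip 0.259 F [ 0.6  0.4 -1.6]
wires 158 b+ 0.0081 b- -0.0116 a 0.002
hook a 0.02 b -0.0015 z 0.2096
hook a 0.03 b -0.0015 z 0.2064
hook a 0.04 b -0.0015 z 0.196
hook a 0.05 b -0.0015 z 0.196
hook a 0.06 b -0.0015 z 0.196
hook a 0.07 b -0.0015 z 0.1958
hook a 0.08 b -0.0021 z 0.1961
hook a 0.09 b -0.0021 z 0.1992
hook a 0.1 b -0.0015 z 0.1959
hook a 0.11 b -0.0015 z 0.1894
outer a 0.0233
```

```bash
python3 -m handwheel '[[0.002,0.006,0,0,0,0],[0.006,0.019,0,0,0,0],[0.011,0.037,0,0,0,0],[0.0155,0.053,0,0,0,0],[0.019,0.066,0,0,0,0],[0.0215,0.0735,0,0,0,0],[0.0223,0.0763,0,0,0,0],[0.0223,0.0763,0,0,0,0]]'
python3 -m handwheel '[[0,0,-0.008,0,0,0],[0,0,-0.018,0,0,0],[0,0,-0.028,0,0,0],[0,0,-0.038,0,0,0],[0,0,-0.048,0,0,0],[0,0,-0.057,0,0,0],[0,0,-0.063,0,0,0],[0,0,-0.063,0,0,0]]'
python3 -c "from rel import *; rel()"
```

```text
time_s: 17.17
position: [0.4999, 0.3416, 0.2433]
tcp_rot: [[0.279, 0.96, -0.0], [0.96, -0.279, -0.0], [-0.0, -0.0, -1.0]]
force: [0.7, 0.2, -1.7]
opening: 0.263
grasp_force: 30.0
time_s: 17.83
position: [0.499, 0.3401, 0.1786]
tcp_rot: [[0.28, 0.96, -0.003], [0.96, -0.28, -0.001], [-0.002, -0.003, -1.0]]
force: [-0.3, 0.2, -1.1]
opening: 0.261
grasp_force: 30.0
tool [0.4994 0.3404 0.1795] yaw 73.72 grip 0.26 F [-0.3 -0.1 -0.6]
wires 68 b+ 0.0068 b- -0.0105 a 0.0015
hook a 0.01 b -0.0016 z 0.1987
hook a 0.02 b -0.0012 z 0.1955
hook a 0.03 b -0.0012 z 0.1904
outer a 0.012
```

```bash
python3 -m handwheel '[[0,0,-0.001,0,0,0],[0,0,-0.002,0,0,0],[0,0,-0.003,0,0,0],[0,0,-0.0035,0,0,0],[0,0,-0.004,0,0,0],[0,0,-0.004,0,0,0],[0,0,-0.004,0,0,0],[0,0,-0.004,0,0,0]]'
```

```text
time_s: 18.55
position: [0.5, 0.3407, 0.1767]
tcp_rot: [[0.28, 0.96, 0.0], [0.96, -0.28, 0.0], [0.0, 0.0, -1.0]]
force: [-0.2, -0.6, -1.0]
opening: 0.262
grasp_force: 30.0
```

```bash
python3 -m handwheel '[[0,0,-0.0005,0,0,0],[0,0,-0.001,0,0,0],[0,0,-0.0013,0,0,0],[0,0,-0.0013,0,0,0],[0,0,-0.0013,0,0,0],[0,0,-0.0013,0,0,0],[0,0,-0.0013,0,0,0],[0,0,-0.0013,0,0,0]]'
```

```text
time_s: 19.22
position: [0.5001, 0.3408, 0.1761]
tcp_rot: [[0.28, 0.96, 0.001], [0.96, -0.28, 0.0], [0.001, 0.001, -1.0]]
force: [-1.5, -0.3, 5.4]
opening: 0.26
grasp_force: 30.0
```

In contact, so I'll release it, back off and check.

```bash
python3 -m handwheel '[[0,0,0,0,0,0],[0,0,0,0,0,0],[0,0,0,0,0,0],[0,0,0,0,0,0],[0,0,0,0,0,0],[0,0,0,0,0,0],[0,0,0,0,0,0],[0,0,0,0,0,0]]' 1
python3 -m handwheel '[[0,0,0.02,0,0,0],[0,0,0.05,0,0,0],[0,0,0.09,0,0,0],[-0.01,-0.03,0.12,0,0,0],[-0.016,-0.065,0.14,0,0,0],[-0.016,-0.08,0.15,0,0,0],[-0.016,-0.087,0.15,0,0,0],[-0.016,-0.087,0.15,0,0,0]]'
cat > hung.py <<'E'
from h import *
def hung(name):
    im,d,K,M=cap("wrist");cv2.imwrite(name,im);P=cloud(d,K,M)
    root=np.array([.5039,.3603]);u=np.array([.280,.960]);v=np.array([-u[1],u[0]])
    t=(P[...,:2]-root)@u;l=(P[...,:2]-root)@v;z=P[...,2]
    m=(abs(l)<.003)&(z>.188)&(z<.206)&(t>-.06)
    for a in np.arange(-.06,.004,.003):
        k=m&(t>=a)&(t<a+.003)
        if k.any():print(round(a,3),z[k].max().round(4),end="; ")
    print()
    m=(z>.088)&(z<.108)&(abs(l)<.06)&(t<-.003)&(t>-.12)
    H=m&(abs(l)<.006)
    print("rim crossings t (l~0):",np.unique((t[H]*1000).round()).astype(int))
    H=m&(abs(t+.054)<.006)
    print("rim crossings l (t~-54):",np.unique((l[H]*1000).round()).astype(int))
E
python3 -c "from hung import *; hung('pics/w6.png')"
```

```text
time_s: 19.88
position: [0.4999, 0.3406, 0.1751]
tcp_rot: [[0.28, 0.96, -0.0], [0.96, -0.28, -0.0], [-0.0, -0.0, -1.0]]
force: [-0.3, 0.1, 0.7]
opening: 0.783
grasp_force: 0.0
time_s: 20.55
position: [0.4841, 0.2526, 0.3258]
tcp_rot: [[0.282, 0.959, 0.001], [0.959, -0.282, 0.0], [0.001, 0.001, -1.0]]
force: [0.3, -0.3, -0.2]
opening: 1.0
grasp_force: 0.0
-0.06 0.1958; -0.057 0.1963; -0.054 0.1962; -0.051 0.1965; -0.048 0.1961; -0.045 0.1963; -0.042 0.196; -0.039 0.1964; -0.036 0.1964; -0.033 0.1964; -0.03 0.1958; -0.027 0.1958; -0.024 0.1997; -0.021 0.1997; -0.018 0.1963; -0.015 0.1959; -0.012 0.1993; -0.009 0.2; -0.006 0.196; -0.003 0.1957; 0.0 0.197; 0.003 0.1956; 
rim crossings t (l~0): [-101 -100  -99  -98  -97  -84  -83  -82  -81  -20  -19  -10   -9   -8
   -7]
rim crossings l (t~-54): [-47 -46 -45 -44 -43 -34 -33 -32 -31 -30  30  31  32  33  34  44  45  46
  47  48]
```

View pics/w6.png

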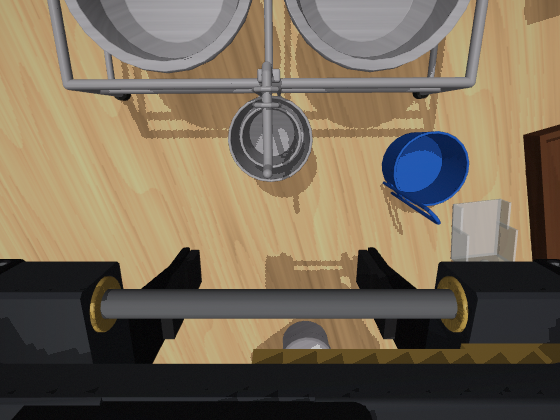

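The medium cup is nested concentrically in the large one at (270,135). Now for the small dipper.

```bash
python3 -m handwheel '[[0,-0.03,0,0,0,0],[0,-0.07,0,0,0,0],[0,-0.11,0,0,0,0.03],[0,-0.15,0,0,0,0.06],[0,-0.19,0,0,0,0.09],[0,-0.23,0,0,0,0.12],[0.005,-0.27,0,0,0,0.134],[0.005,-0.31,0,0,0,0.134]]'
python3 -m handwheel '[[0,-0.04,0,0,0,0],[0,-0.08,-0.01,0,0,0],[0,-0.12,-0.02,0,0,0],[0,-0.16,-0.03,0,0,0],[0,-0.2,-0.045,0,0,0],[0,-0.235,-0.06,0,0,0],[0,-0.265,-0.066,0,0,0],[0,-0.28,-0.066,0,0,0]]'
python3 -m handwheel '[[0,0,0,0,0,0],[0,0,0,0,0,0],[0,0,0,0,0,0],[0,0,0,0,0,0],[0,0,0,0,0,0],[0,0,0,0,0,0],[0,0,0,0,0,0],[0,0,0,0,0,0]]'
python3 -c "
from dip import *
im,d,K,M=cap('wrist');P=cloud(d,K,M)
s=bot.read_state();print(s['position'])
fit(P,'S',(.488,-.36),89)"
```

```text
time_s: 21.27
position: [0.4895, -0.0572, 0.3237]
tcp_rot: [[0.014, 1.0, -0.001], [1.0, -0.014, 0.001], [0.001, -0.001, -1.0]]
force: [1.7, 0.4, -0.1]
opening: 0.999
grasp_force: 0.0
time_s: 21.93
position: [0.4886, -0.3386, 0.2552]
tcp_rot: [[0.018, 1.0, -0.004], [1.0, -0.018, 0.003], [0.003, -0.004, -1.0]]
force: [0.3, 0.1, 0.3]
opening: 1.0
grasp_force: 0.0
time_s: 22.6
position: [0.4891, -0.3359, 0.2596]
tcp_rot: [[0.015, 1.0, 0.0], [1.0, -0.015, -0.0], [-0.0, 0.0, -1.0]]
force: [0.2, 0.2, 0.0]
opening: 1.003
grasp_force: 0.0
[ 0.48896138 -0.33606531  0.25954401]
S centre [ 0.4887 -0.3604] yaw 89.2 loop [ 0.4891 -0.3364] 346 300 wire mean [ 0.489  -0.3364  0.1202] rms 0.0011
```

```bash
python3 -m handwheel '[[0.0015,0,-0.03,0,0,0],[0.0015,0,-0.06,0,0,0],[0.0015,0,-0.09,0,0,0],[0.0015,0,-0.115,0,0,0],[0.0015,0,-0.13,0,0,0],[0.0015,0,-0.136,0,0,0],[0.0015,0,-0.136,0,0,0],[0.0015,0,-0.136,0,0,0]]' 0.2
python3 -m handwheel '[[0,0,0,0,0,0],[0,0,0,0,0,0],[0,0,0,0,0,0],[0,0,0,0,0,0],[0,0,0,0,0,0],[0,0,0,0,0,0],[0,0,0,0,0,0],[0,0,0,0,0,0]]' -1
```

```text
time_s: 23.32
position: [0.4907, -0.3368, 0.1237]
tcp_rot: [[0.016, 1.0, 0.001], [1.0, -0.016, -0.001], [-0.001, 0.001, -1.0]]
force: [0.7, -0.9, 0.1]
opening: 0.612
grasp_force: 0.0
time_s: 23.98
position: [0.4907, -0.3365, 0.1237]
tcp_rot: [[0.016, 1.0, 0.001], [1.0, -0.016, -0.001], [-0.0, 0.001, -1.0]]
force: [0.5, 1.3, 2.9]
opening: 0.257
grasp_force: 30.0
```

```bash
python3 -m handwheel '[[0,0,0.015,0,0,0],[0,0,0.04,0,0,0],[0,0,0.075,0,0,0],[0,0.015,0.1,0,0,0],[0,0.045,0.112,0,0,-0.02],[0,0.08,0.112,0,0,-0.05],[0,0.117,0.112,0,0,-0.08],[0,0.155,0.112,0,0,-0.11]]'
python3 -m handwheel '[[0,0.039,0,0,0,-0.02],[-0.003,0.078,0,0,0,-0.024],[-0.006,0.117,0,0,0,-0.024],[-0.009,0.156,0,0,0,-0.024],[-0.013,0.195,0,0,0,-0.024],[-0.013,0.234,0,0,0,-0.024],[-0.013,0.273,0,0,0,-0.024],[-0.013,0.312,0,0,0,-0.024]]'
python3 -m handwheel '[[0,0.035,0,0,0,0],[0,0.065,0,0,0,0],[0,0.092,0,0,0,0],[0,0.113,0,0,0,0],[0,0.127,0,0,0,0],[0,0.133,0,0,0,0],[0,0.1337,0,0,0,0],[0,0.1337,0,0,0,0]]'
python3 -c "
from rel import *; bot.read_state(); cams.capture('scene');cams.capture('scene'); rel()"
```

```text
time_s: 24.65
position: [0.4899, -0.1803, 0.2354]
tcp_rot: [[0.238, 0.971, 0.0], [0.971, -0.238, -0.0], [-0.0, 0.0, -1.0]]
force: [0.8, 0.2, -1.8]
opening: 0.264
grasp_force: 29.9
time_s: 25.32
position: [0.4766, 0.1324, 0.2351]
tcp_rot: [[0.28, 0.96, -0.001], [0.96, -0.28, -0.0], [-0.0, -0.0, -1.0]]
force: [0.9, -0.3, -1.1]
opening: 0.26
grasp_force: 29.9
time_s: 25.98
position: [0.4771, 0.2639, 0.2349]
tcp_rot: [[0.28, 0.96, -0.001], [0.96, -0.28, -0.001], [-0.001, -0.001, -1.0]]
force: [0.3, -0.1, -0.0]
opening: 0.261
grasp_force: 29.9
tool [0.4774 0.2633 0.2351] yaw 73.65 grip 0.26 F [-0.6 -0.   0.4]
wires 155 b+ 0.0078 b- -0.0118 a 0.0001
hook a 0.02 b -0.0015 z 0.2096
hook a 0.03 b -0.0012 z 0.2077
hook a 0.04 b -0.0018 z 0.1958
hook a 0.05 b -0.0015 z 0.1958
hook a 0.06 b -0.0012 z 0.1957
hook a 0.07 b -0.0018 z 0.1986
hook a 0.08 b -0.0018 z 0.1989
hook a 0.09 b -0.0018 z 0.1989
hook a 0.1 b -0.0018 z 0.1955
hook a 0.11 b -0.0018 z 0.1903
outer a 0.0245
```

```bash
python3 -m handwheel '[[0.002,0.006,0,0,0,0],[0.006,0.019,0,0,0,0],[0.01,0.033,0,0,0,0],[0.014,0.047,0,0,0,0],[0.017,0.058,0,0,0,0],[0.019,0.064,0,0,0,0],[0.0193,0.066,0,0,0,0],[0.0193,0.066,0,0,0,0]]'
python3 -m handwheel '[[0,0,-0.008,0,0,0],[0,0,-0.018,0,0,0],[0,0,-0.028,0,0,0],[0,0,-0.038,0,0,0],[0,0,-0.047,0,0,0],[0,0,-0.053,0,0,0],[0,0,-0.055,0,0,0],[0,0,-0.055,0,0,0]]'
python3 -m handwheel '[[0,0,-0.001,0,0,0],[0,0,-0.002,0,0,0],[0,0,-0.003,0,0,0],[0,0,-0.0035,0,0,0],[0,0,-0.004,0,0,0],[0,0,-0.004,0,0,0],[0,0,-0.004,0,0,0],[0,0,-0.004,0,0,0]]'
python3 -c "from rel import *; rel()"
```

```text
time_s: 26.8
position: [0.4966, 0.3308, 0.235]
tcp_rot: [[0.279, 0.96, -0.0], [0.96, -0.279, -0.0], [-0.0, -0.0, -1.0]]
force: [0.1, -0.7, -0.8]
opening: 0.264
grasp_force: 29.9
time_s: 27.47
position: [0.4963, 0.3301, 0.1793]
tcp_rot: [[0.28, 0.96, -0.002], [0.96, -0.28, -0.001], [-0.001, -0.001, -1.0]]
force: [-1.0, 0.1, -0.6]
opening: 0.262
grasp_force: 29.9
time_s: 28.13
position: [0.4969, 0.3305, 0.1767]
tcp_rot: [[0.28, 0.96, 0.001], [0.96, -0.28, 0.0], [0.001, 0.001, -1.0]]
force: [-0.5, 0.9, 2.4]
opening: 0.263
grasp_force: 30.0
tool [0.4969 0.3305 0.1767] yaw 73.73 grip 0.257 F [0.  0.1 2.7]
wires 67 b+ 0.0069 b- -0.0104 a -0.0
hook a 0.01 b -0.0016 z 0.1973
hook a 0.02 b -0.0016 z 0.1987
hook a 0.03 b -0.0016 z 0.1954
hook a 0.04 b -0.0016 z 0.1906
outer a 0.012
```

In contact (+2.5 N). Releasing and retreating.

```bash
python3 -m handwheel '[[0,0,0,0,0,0],[0,0,0,0,0,0],[0,0,0,0,0,0],[0,0,0,0,0,0],[0,0,0,0,0,0],[0,0,0,0,0,0],[0,0,0,0,0,0],[0,0,0,0,0,0]]' 1
python3 -m handwheel '[[0,0,0.02,0,0,0],[0,0,0.05,0,0,0],[0,0,0.09,0,0,0],[-0.01,-0.03,0.12,0,0,0],[-0.013,-0.06,0.14,0,0,0],[-0.013,-0.07,0.15,0,0,0],[-0.013,-0.077,0.15,0,0,0],[-0.013,-0.077,0.15,0,0,0]]'
python3 -c "
from hung import *; hung('pics/w7.png')
im,_=cams.capture('side');cv2.imwrite('pics/s7.png',im)"
```

```text
time_s: 28.85
position: [0.4967, 0.3303, 0.1762]
tcp_rot: [[0.28, 0.96, -0.0], [0.96, -0.28, -0.0], [-0.0, -0.0, -1.0]]
force: [0.3, -0.2, 0.1]
opening: 0.786
grasp_force: 0.0
time_s: 29.52
position: [0.4838, 0.2524, 0.3263]
tcp_rot: [[0.282, 0.959, 0.001], [0.959, -0.282, 0.0], [0.0, 0.001, -1.0]]
force: [-0.3, 0.4, -0.6]
opening: 0.996
grasp_force: 0.0
-0.06 0.1963; -0.057 0.1959; -0.054 0.1961; -0.051 0.1965; -0.048 0.1964; -0.045 0.1961; -0.042 0.1964; -0.039 0.1961; -0.036 0.1994; -0.033 0.1998; -0.03 0.1974; -0.027 0.1966; -0.024 0.1997; -0.021 0.2002; -0.018 0.1966; -0.015 0.1968; -0.012 0.1998; -0.009 0.2002; -0.006 0.1969; -0.003 0.1959; 0.0 0.1971; 0.003 0.1963; 
rim crossings t (l~0): [-101 -100  -99  -98  -97  -85  -84  -83  -82  -81  -71  -69  -68  -67
  -29  -28  -27  -20  -10   -9   -8   -7]
rim crossings l (t~-54): [-47 -46 -45 -44 -43 -34 -33 -32 -31 -30 -23 -22 -21 -20 -19 -18 -17 -16
  14  15  16  17  18  19  20  21  22  29  30  31  32  33  34  44  45  46
  47  48]
```

View pics/w7.png

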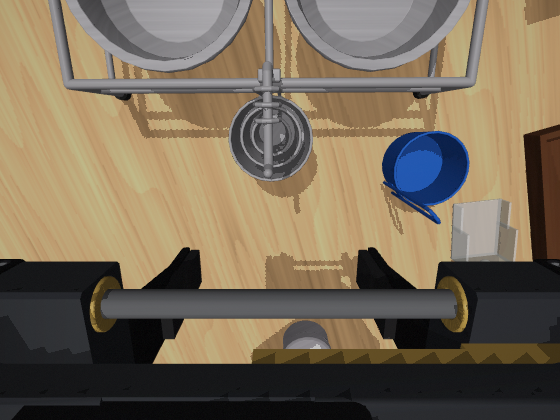

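View pics/s7.png

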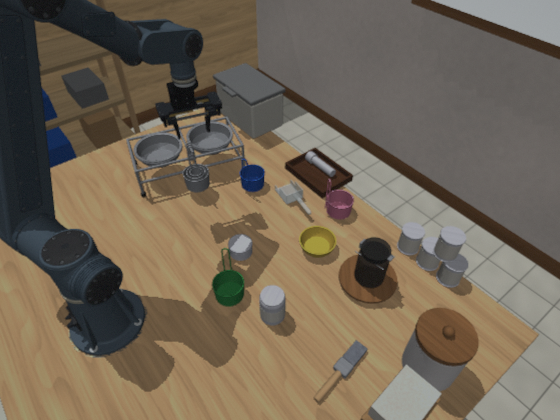

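The wrist view shows three concentric cups at (270,135) with three separate loops on the rod. The side view shows them hanging at (196,178), with the bystanders where they were and the gripper clear.

```bash
python3 -c "
from rig import bot
print(bot.hand_in())"
```

```text
the job is handed in; nothing more can be done
None
```

All three dippers now hang nested on the hook, large at the back, then medium, then small, cups on the tip side. Each was lowered until it rested on the rod, the other things look unmoved in the last side view, and I handed the job in at about 30 s on the robot's clock.

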